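Tip the blank into the planing board and clamp it

TASK

Load the wooden blank that stands on its end on the planing board: push it near its top so that it topples flat onto the bed, into the bay between the long fence and the round cam, and push its end along until it butts against the end stop. Clamp it there by pushing the knob of the cam lever round to fully closed, so that the cam holds the blank flush against the fence. Do it all by pushing: lift or carry nothing, and leave the other things on the bench where they are.

Things in the scene. Friction and masses are not known exactly. Their poses are not given: they have to be found in the camera images.
- planing_board: Plywood planing board, screwed to the bench. Origin on the bench top; z up, x to its fence side (roughly away from the robot), y to its open end (the robot's left). In this frame, mm: bed 12 thick, x -95 to 55, y -122 to 150; fence and end stop are strips 12 high on it (tops at z 24). Seated, the blank fills x -30 to 30, y -100 to 40, z 12 to 30. The bed beyond y 40 is clear.
- fence_face (a point): Middle of the fence's inner face at bed height: x 30, y -41 mm in the planing board's frame. The fence, 25 mm thick, runs along the far edge of the bed from y -122 to 40.
- stop_face (a point): Middle of the end stop's face at bed height: x -4, y -100 mm in the planing board's frame. The stop, 22 mm thick, spans x -38 to 30.
- blank: Workpiece: planed board 60 x 140 x 18 mm, 0.1 kg, the only board standing on end (top at z 152 mm). Origin: centre of the 60 x 140 face it is to land on; own z points through the thickness, at the start to the planing board's +y; own y along the 140. Topple it towards the planing board's -y: pushed near its top it tips after about 15 mm, falls by itself and lies some 18 to 32 mm short of the stop.
- blank_mid (a point): Centre of the blank's volume, 9 mm from its origin along its own z. At the start z 82 mm. Seated and clamped: x 0, y -30, z 21 mm in the planing board's frame.
- cam_lever (a joint): Angle of the wooden cam lever, rad. 0 to 0.2 at the start: open, lever towards the robot. Grows clockwise seen from above; 1.95 = its stop, fully closed, lever along the bed's front edge pointing to the planing board's +y. Stiff (some 1 to 1.5 N at the knob), stays where left. The round cam (52 mm across, 12 mm off centre) grips a blank at the fence from about 1.76; the knob then needs some 2 to 6 N.
- cam_knob (a point): Centre of the upright round knob at the free end of the cam lever: 18 mm across, 31 mm tall, from z 24 to 55 mm (this point: z 40 mm), 95 mm from the cam bolt. The lever arm below it is 20 mm wide, z 13 to 24 mm.
- cam_pivot (a point): Axis of the cam bolt, at z 18 mm (x -68, y -30 mm in the planing board's frame): the knob moves on a circle of 95 mm radius about it.
- block_plane: Bystander, to be left alone: black and wood block plane, 46 x 155 x 56 mm. Origin: centre of its underside.
- try_square: Bystander, to be left alone: try square lying flat, wooden stock and steel blade, 115 x 170 x 18 mm. Origin: centre of its underside.
- finial: Bystander, to be left alone: turned beech finial standing on its foot, 42 mm across, 96 mm tall. Origin: centre of its underside.
- jar: Bystander, to be left alone: glass jar of screws with a tin lid, 57 mm across, 98 mm tall. Origin: centre of its underside.
- sanding_block: Bystander, to be left alone: cork block wrapped in sandpaper, 61 x 105 x 32 mm. Origin: centre of its underside.
- pencil: Bystander, to be left alone: pencil, 168 mm long, 8 mm thick. Origin: centre of its underside.
There are look-alikes about, which are no part of the job. Leave any pink look-alike of the blank alone.

How it is judged:
By the outcome, as a careful person would: the job done as asked, in the order asked, and still so for the second after the job is handed in, with the robot touching nothing.
It also fails if it takes over 58 s, if anything falls off the work surface, if the arm or the gripper's body presses on something with over 40 N, if the wrist force passes 120 N, or if a joint passes its speed limit or range.

ROBOT

A 7-joint arm with a two-finger parallel gripper is mounted at the origin on a cart in front of the work surface, level with it; the furniture and walls round the work are solid. World frame = base frame: x ahead of the robot, y to its left, z up, the work surface at z = 0. Lengths are in m, angles in rad, forces in N, time in s.
With the tool pointing down it reaches from about 0.35 to 0.9 m from the base axis. Payload 8.1 kg.
Tool frame: the origin (TCP) lies on the centre line of the jaws, within the pads' length; the fingertips stand 22 mm ahead of it and the grasp point (between the pads) lies 3 mm ahead of it; z points along the fingers, y is the direction in which the jaws open and shut (so a half turn about z gives the same grasp; the last joint's range is limited). The gripper opens to 92 mm and grips with 3 to 60 N. Pads are 19 mm wide; open, the fingers measure 130 mm over their backs; the gripper's body (75 mm by 190 mm) begins 47 mm behind the grasp point.
Start: joints at [-1.442, 0.434, 0.025, 1.573, -0.012, 1.134, -0.075], TCP at [0.144, 0.608, 0.249] pointing down, gripper open.
Joint ranges: [-2.62, 2.62], [-0.44, 2.09], [-1.27, 1.32], [0.08, 2.57], [-1.32, 4.46], [0.12, 2], [-2.74, 2.74]. Speed limits (rad/s): [2.22, 2.22, 3.01, 3.01, 3.14, 3.14, 3.14].

INTERFACE

Orientations are given as a unit quaternion [x, y, z, w].
In Python, from bench import env gives the robot as it stands. The module is installed in compiled form; this text tells all that it offers.
- The arm moves only by the tool jog_arm, never from a script. Its arguments are lists of equal length, an entry for each row: "hand": the opening, from -1 (shut) to 1 (fully open), so that 0 is half open; "dp": the shift along the tool's x, y, z in m, a list of three; "twist": the turn about the tool's z in degrees. In form: {"hand": [hand, ...], "dp": [[x, y, z], ...], "twist": [twist, ...]}. A call has 1 to 20 rows; each row is the pose to reach, as a shift and turn from the pose commanded when the call began, along the tool's axes at that moment; what a row does not reach only later rows make up. A row lasts 1/8 s, in which the tool goes at most 62.5 mm and 10.7 degrees, less where a joint would pass 70% of its speed; a pose out of reach is approached as far as the arm can. A call with a gripper value outside its range is refused whole. The fingers move at their own pace and stop on an object; the grip force is fixed at half the most. Time passes only in rows, so rows that repeat a pose let the fingers close. It gives the time, the measured TCP pose, the force and the opening at its end, in the units of the state.
- env.state(): the state, without advancing time (a new reading comes with each control period).
- env.get_image(name): name is "scene" or "top" or "wrist"; returns a dict with "pixels" (480x640x3 uint8, red, green, blue), "fx", "fy", "cx", "cy" (pixels), "R" (3x3) and "t" (3): a world point X has camera coordinates R X + t. Camera axes: x right, y down, z forward; pixel columns grow to the right and rows downward; lengths in m; the calibration is good to about 2 mm. A picture is of the moment at which its call begins. There is no depth.
- env.job_done(): hands the job in, once; it reports no verdict.
The state is a dict: "t": time; "joint_positions": joint angles; "joint_vel": joint speeds; "joint_torque": joint torques, N m; "tcp_pos": TCP position; "eef_rot": TCP orientation; "contact_force": force on the tool from outside, world axes, zero at the start; "ft_torque": the same for the moment, N m; "width": opening from 0.0 (shut) to 1.0 (fully open).
Only numpy, scipy, OpenCV 4.12 (cv2) and the standard library are available. Lean on these libraries where they do the work, as an engineer would, in place of code of your own. Each camera call takes 0.05 s, during which the arm holds its last target.

## Working session

There is one attempt and no reset: what is moved stays moved. The work goes in short steps, Python scripts to look and compute and a tool call to move; the robot and the scene stay as the last step left them, time stands still between calls to the robot, and variables do not carry over. Pictures are saved under pics/ and viewed, and the job is handed in when it is done.

Besides the shell and the picture viewer there is one more tool, called in YAML: its name, and indented under it one key for each argument. jog_arm: Moves the arm, as the interface text tells. Its arguments: {"type":"object","properties":{"hand":{"type":"array","items":{"type":"number"}},"dp":{"type":"array","items":{"type":"array","items":{"type":"number"}}},"twist":{"type":"array","items":{"type":"number"}}},"required":["hand","dp","twist"]}

```bash
mkdir -p pics
python3 - <<'E'
from bench import env
import cv2,numpy as np
s=env.state();print(s)
for n in ("scene","top"):
    d=env.get_image(n);cv2.imwrite(f"pics/{n}0.png",d["pixels"][:,:,::-1])
    print(n,d["fx"],d["fy"],d["cx"],d["cy"],np.round(d["R"],4).tolist(),np.round(d["t"],4).tolist())
E
```

```text
{'t': 0.0, 'joint_positions': array([-1.44160465,  0.43520605,  0.02497145,  1.5741144 , -0.0116109 ,
        1.13397666, -0.07506394]), 'joint_vel': array([ 1.61110793e-03,  2.75697260e-06,  1.48025495e-03,  1.97323077e-04,
        2.14960480e-04, -6.51977216e-04,  3.24796744e-04]), 'joint_torque': array([-6.04635243e-04, -6.67856026e+01,  9.84851941e-01, -3.14459324e+01,
       -6.06461498e-02,  4.27686051e-02,  1.55480948e-04]), 'tcp_pos': array([0.14351472, 0.60780667, 0.24794874]), 'eef_rot': array([ 1.15654989e-01,  9.93289140e-01, -7.79277447e-04, -2.48185803e-05]), 'contact_force': array([ 0.41566834,  0.42199491, -0.43773221]), 'ft_torque': array([-0.07891372, -0.00364297, -0.00109445]), 'width': 0.9973172191464459}
scene 462.39277752062935 462.39277752062935 320.2591037640515 239.52348723700376 [[0.7863, -0.6177, 0.0093], [-0.4127, -0.5364, -0.7362], [0.4597, 0.5751, -0.6767]] [-0.3983, 0.381, 0.6948]
top 524.9647352661874 524.9647352661874 324.2697345017686 250.28288713084618 [[-0.002, -0.9999, 0.0161], [-0.9889, -0.0004, -0.1484], [0.1484, -0.0162, -0.9888]] [0.0881, 0.5775, 1.1893]
```

View pics/scene0.png

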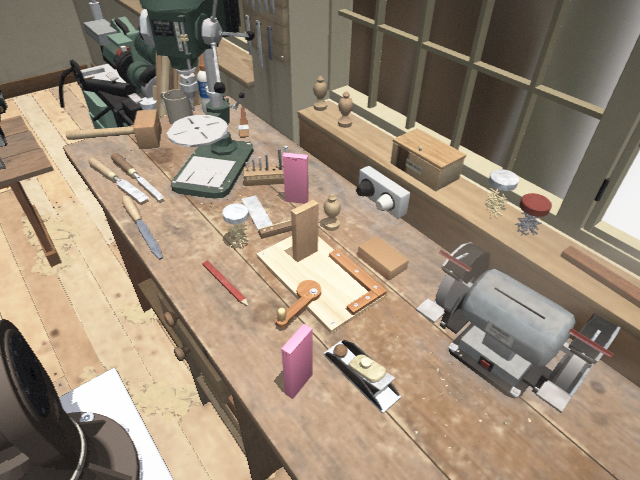

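View pics/top0.png

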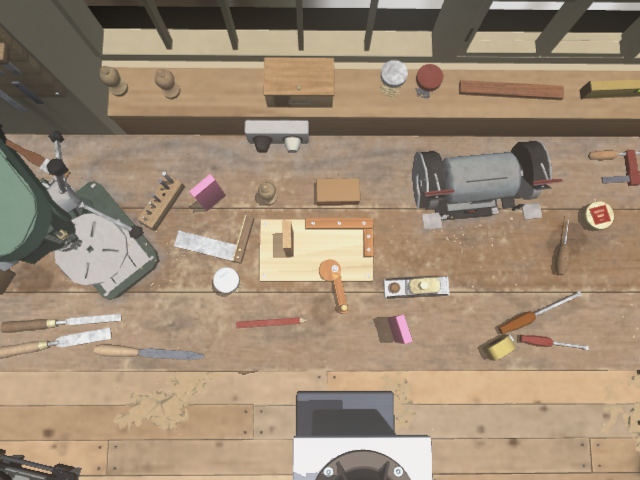

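The scene picture shows the board at about (320,275), with the blank standing on it at (305,232) and the lever knob at (281,315). Top view: board x 260-373, y 219-282; blank top at (287,237); knob at (343,308), cam bolt at (335,269).

```bash
cat > h.py <<'E'
from bench import env
import cv2,numpy as np
def cal(d): return np.array([[d["fx"],0,d["cx"]],[0,d["fy"],d["cy"]],[0,0,1]]),np.array(d["R"]),np.array(d["t"])
def ray(d,uv,z):
    K,R,t=cal(d);c=-R.T@t;r=R.T@np.linalg.solve(K,[uv[0],uv[1],1.]);return c+r*(z-c[2])/r[2]
def proj(d,X):
    K,R,t=cal(d);p=K@(R@np.array(X)+t);return p[:2]/p[2]
def crop(d,u0,v0,w,h,s,name):
    im=np.ascontiguousarray(d["pixels"][v0:v0+h,u0:u0+w,::-1]);cv2.imwrite("pics/"+name,cv2.resize(im,None,fx=s,fy=s,interpolation=cv2.INTER_CUBIC))
E
python3 - <<'E'
from h import *
d=env.get_image("top");crop(d,245,170,150,150,4,"topc.png")
s=env.get_image("scene");crop(s,240,180,160,160,3.75,"scc.png")
hsv=cv2.cvtColor(d["pixels"],cv2.COLOR_RGB2HSV)
# board
for p in [(260,219),(373,220),(373,282),(260,282)]: print(p,hsv[p[1]+2,min(p[0]+2,371)],ray(d,p,.012).round(4))
print("blank top",ray(d,(287,237),.152).round(4))
E
```

```text
(260, 219) [ 22  57 239] [0.6587 0.2427 0.012 ]
(373, 220) [ 13 127 211] [ 0.6566 -0.0313  0.012 ]
(373, 282) [ 15  74 162] [ 0.5056 -0.029   0.012 ]
(260, 282) [ 14  92 167] [0.5058 0.2402 0.012 ]
blank top [0.5898 0.1692 0.152 ]
```

View pics/topc.png

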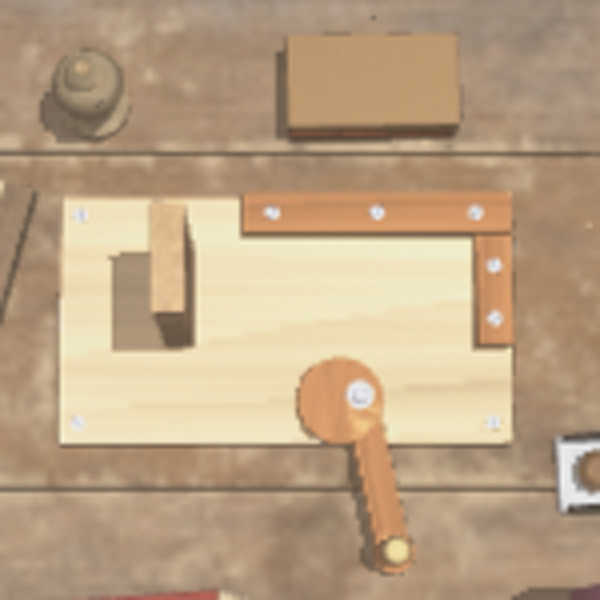

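View pics/scc.png

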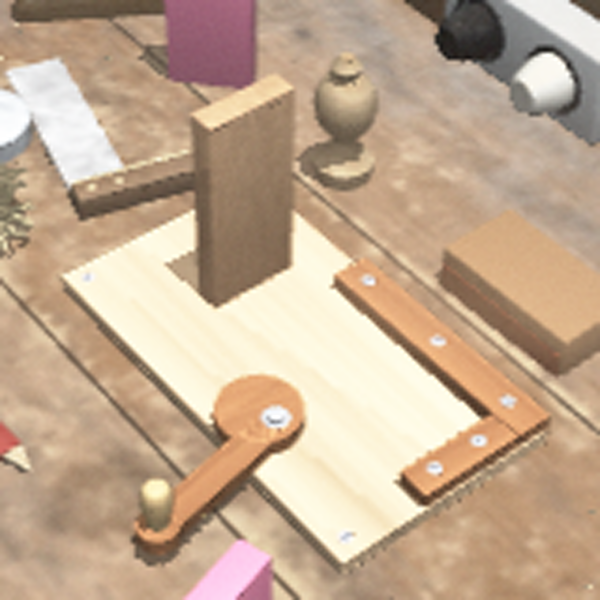

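```bash
cat >> h.py <<'E'
def cr(p): return ((p[0]+.5)/4-.5+245,(p[1]+.5)/4-.5+170)
def crs(p): return ((p[0]+.5)/3.75-.5+240,(p[1]+.5)/3.75-.5+180)
E
python3 - <<'E'
from h import *
d=env.get_image("top");s=env.get_image("scene")
B=[(55,150,12),(-95,150,12),(-95,-122,12),(30,40,24),(55,40,24),(-38,-122,24),(55,-122,24)]
P=[(63,198),(60,443),(512,444),(241,236),(241,193),(512,346),(512,192)]
W=np.array([ray(d,cr(p),b[2]/1e3)[:2] for p,b in zip(P,B)]);b=np.array(B)[:,:2]/1e3
M,_=cv2.estimateAffinePartial2D(b,W);
th=np.arctan2(M[1,0],M[0,0]);print("scale",np.hypot(M[1,0],M[0,0]),"yaw deg",np.degrees(th),"org",M[:,2])
R2=np.array([[np.cos(th),-np.sin(th)],[np.sin(th),np.cos(th)]]);o=W.mean(0)-R2@b.mean(0);print(o, ((W-o)@R2-b).round(4).tolist())
np.save("brd.npy",np.r_[o,th])
for n,p,z in [("bolt",(360,395),.03),("knobtop",(398,551),.055),("bt",(150,204),.152),("bt",(184,204),.152),("bt",(184,312),.152),("bt",(151,313),.152)]:
    w=ray(d,cr(p),z);print(n,w.round(4),(R2.T@(w[:2]-o)).round(4))
print('scene view check')
for n,p,z in [("fenceend",(335,283),.024),("brd left",(62,277),.012),("bolt",(276,418),.03),("knobtop",(157,485),.055),("bt",(202,130),.152),("bt",(192,115),.152),("bt",(294,90),.152),("bt",(278,76),.152)]:
    w=ray(s,crs(p),z);print(n,w.round(4),(R2.T@(w[:2]-o)).round(4))
for X in [(.52,.1,.055)]: pass
E
```

```text
scale 0.9941730543844032 yaw deg 0.10386576672428087 org [0.60397378 0.09310194]
[0.60400128 0.09309034] [[-0.0004, -0.0014], [0.0009, -0.0017], [-0.0003, 0.001], [-0.0012, 0.0006], [0.0001, 0.0007], [0.0001, 0.0012], [0.0007, -0.0004]]
bolt [0.5363 0.0632 0.03  ] [-0.0678 -0.0298]
knobtop [0.4437 0.0428 0.055 ] [-0.1604 -0.05  ]
bt [0.6256 0.18   0.152 ] [0.0217 0.0869]
bt [0.6256 0.1618 0.152 ] [0.0217 0.0686]
bt [0.5668 0.1613 0.152 ] [-0.037   0.0683]
bt [0.5663 0.1789 0.152 ] [-0.0376  0.0859]
scene view check
fenceend [0.6307 0.1268 0.024 ] [0.0268 0.0336]
brd left [0.5096 0.2421 0.012 ] [-0.0941  0.1491]
bolt [0.5344 0.0595 0.03  ] [-0.0696 -0.0334]
knobtop [0.4455 0.0436 0.055 ] [-0.1586 -0.0492]
bt [0.5639 0.164  0.152 ] [-0.0399  0.071 ]
bt [0.5672 0.1779 0.152 ] [-0.0367  0.0849]
bt [0.6254 0.1613 0.152 ] [0.0215 0.0681]
bt [0.6261 0.1768 0.152 ] [0.0222 0.0837]
```

Board origin sits at about world (0.604, 0.093) with yaw near 0. The blank spans board x -37 to 22, y 68 to 86, and the knob is at lever angle about 0.17. Both views agree to within 3 mm. Next I check the bystander clearances and move above the start point.

Run:
```python
from h import *
d=env.get_image("top")
for n,p,z in [("pinkR top",(402,329),.14),("pinkL top",(206,190),.14),("jar",(226,281),.098),("finial",(267,190),.06),("plane",(417,287),.05),("pencilL",(237,324),.004),("pencilR",(303,320),.004),("square",(240,240),.01)]:
    print(n,ray(d,p,z).round(3))
```

```text
pinkR top [ 0.395 -0.075  0.14 ]
pinkL top [0.696 0.348 0.14 ]
jar [0.5   0.306 0.098]
finial [0.718 0.222 0.06 ]
plane [ 0.491 -0.127  0.05 ]
pencilL [0.407 0.294 0.004]
pencilR [0.416 0.138 0.004]
square [0.607 0.29  0.01 ]
```

jog_arm:
  hand: [-1,-1,-1,-1,-1,-1,-1,-1,-1,-1,-1,-1]
  dp:
    - [-0.044,-0.022,0]
    - [-0.088,-0.044,0]
    - [-0.132,-0.066,0]
    - [-0.18,-0.09,0]
    - [-0.23,-0.115,0]
    - [-0.28,-0.14,0]
    - [-0.33,-0.165,0]
    - [-0.38,-0.19,0]
    - [-0.43,-0.215,0]
    - [-0.48,-0.24,0]
    - [-0.526,-0.259,0]
    - [-0.526,-0.259,0]
  twist: [7,14,21,28,35,42,49,56,63,70,76.7,76.7]

```text
t: 1.85
tcp_pos: [0.5989, 0.231, 0.2487]
eef_rot: [0.71, 0.704, -0.0, 0.002]
contact_force: [-1.2, -0.8, -0.1]
width: 0.004
```

jog_arm:
  hand: [-1,-1,-1,-1]
  dp:
    - [0,-0.003,0.03]
    - [0,-0.003,0.07]
    - [0,-0.003,0.094]
    - [0,-0.003,0.094]
  twist: [0,0,0,0]

```text
t: 2.35
tcp_pos: [0.591, 0.236, 0.153]
eef_rot: [0.706, 0.708, -0.002, -0.001]
contact_force: [0.2, -0.2, 0.5]
width: 0.004
```

Run:
```python
from h import *
print(env.state()["tcp_pos"])
d=env.get_image("top");crop(d,245,170,150,150,4,"t1.png")
```

```text
[0.59099192 0.23602601 0.15298037]
```

View pics/t1.png

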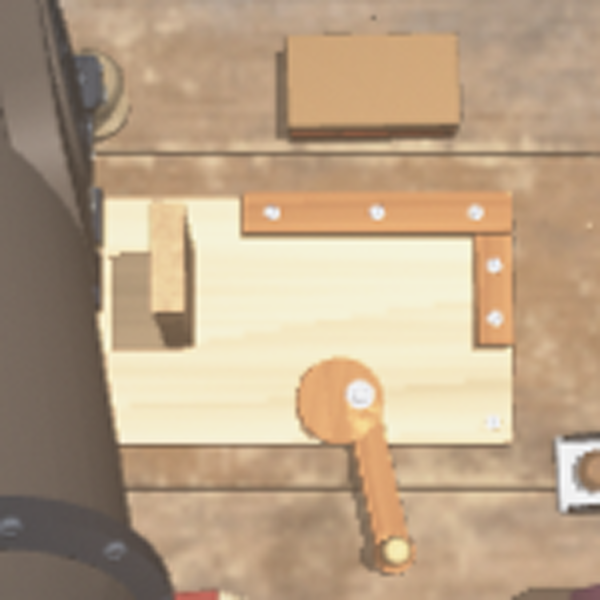

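Blank untouched, arm to its left. Now the topple push.

jog_arm:
  hand: [-1,-1,-1,-1,-1,-1,-1,-1,-1,-1,-1,-1,-1,-1,-1,-1,-1]
  dp:
    - [-0.015,0.004,0]
    - [-0.03,0.004,0]
    - [-0.04,0.004,0]
    - [-0.044,0.004,0]
    - [-0.048,0.004,0]
    - [-0.052,0.004,0]
    - [-0.056,0.004,0]
    - [-0.06,0.004,0]
    - [-0.064,0.004,0]
    - [-0.068,0.004,0]
    - [-0.071,0.004,0]
    - [-0.06,0.004,0]
    - [-0.04,0.004,0]
    - [-0.02,0.004,0]
    - [0,0.004,0]
    - [0,0.004,0]
    - [0,0.004,0]
  twist: [0,0,0,0,0,0,0,0,0,0,0,0,0,0,0,0,0]

```text
t: 4.53
tcp_pos: [0.5971, 0.2348, 0.1547]
eef_rot: [0.707, 0.707, -0.0, 0.0]
contact_force: [-0.4, -1.2, -0.2]
width: 0.009
```

Run:
```python
from h import *
print(env.state()["tcp_pos"])
d=env.get_image("top");crop(d,245,170,150,150,4,"t2.png")
```

```text
[0.59705391 0.23475346 0.15465704]
```

View pics/t2.png

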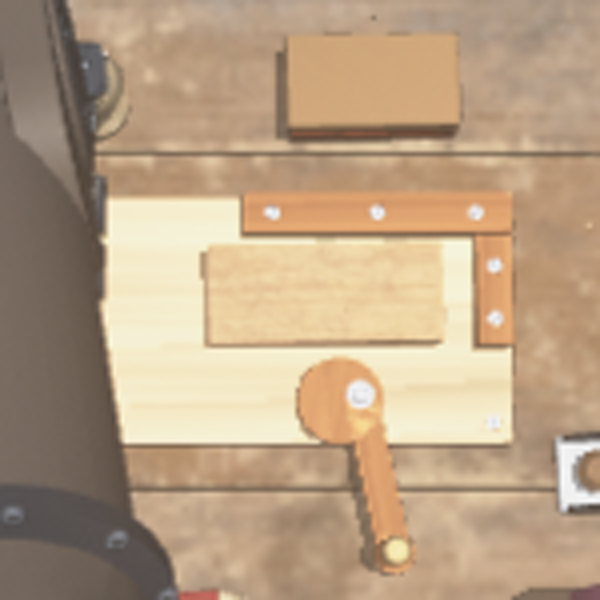

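Blank lies flat in the bay: crop u 205-442, v 245-345, with a gap to the stop at u 474.

Run:
```python
from h import *
d=env.get_image("top");o=np.load("brd.npy")[:2]
for p in [(205,246),(207,346),(442,243),(442,342)]:
    w=ray(d,cr(p),.03);print(w.round(4),(w[:2]-o).round(4))
```

```text
[0.6255 0.155  0.03  ] [0.0215 0.0619]
[0.5654 0.1535 0.03  ] [-0.0386  0.0604]
[0.6275 0.0138 0.03  ] [ 0.0235 -0.0793]
[0.5679 0.0144 0.03  ] [-0.0361 -0.0787]
```

jog_arm:
  hand: [-1,-1,-1,-1,-1,-1]
  dp:
    - [-0.02,-0.005,0]
    - [-0.04,-0.01,0.01]
    - [-0.04,-0.01,0.05]
    - [-0.04,-0.01,0.09]
    - [-0.04,-0.01,0.113]
    - [-0.04,-0.01,0.113]
  twist: [0,0,0,0,0,0]

```text
t: 5.38
tcp_pos: [0.5857, 0.1928, 0.0405]
eef_rot: [0.708, 0.707, -0.002, -0.0]
contact_force: [-0.1, 0.1, 0.3]
width: 0.008
```

jog_arm:
  hand: [-1,-1,-1,-1,-1,-1,-1,-1,-1,-1,-1]
  dp:
    - [-0.012,0,0]
    - [-0.022,0,0]
    - [-0.028,0,0]
    - [-0.032,0,0]
    - [-0.036,0,0]
    - [-0.04,0,0]
    - [-0.043,0,0]
    - [-0.046,0,0]
    - [-0.048,0,0]
    - [-0.05,0,0]
    - [-0.05,0,0]
  twist: [0,0,0,0,0,0,0,0,0,0,0]

```text
t: 6.75
tcp_pos: [0.587, 0.145, 0.0417]
eef_rot: [0.707, 0.707, -0.0, 0.0]
contact_force: [-0.4, 0.2, 0.2]
width: 0.004
```

Run:
```python
from h import *
s=env.state();print(s["tcp_pos"],s["contact_force"])
d=env.get_image("top");crop(d,245,170,150,150,4,"t3.png")
```

```text
[0.58701073 0.14499984 0.04169409] [-0.41662973  0.18662176  0.16100808]
```

View pics/t3.png

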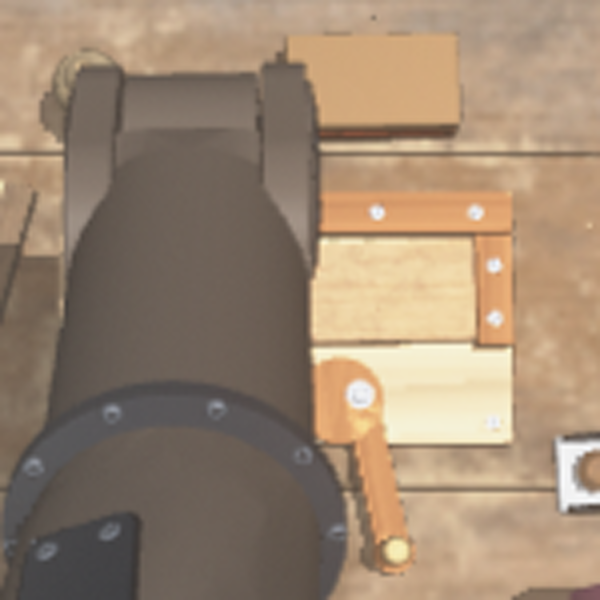

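The blank's end (u about 473) is practically at the stop. I press on a little until force shows.

jog_arm:
  hand: [-1,-1,-1]
  dp:
    - [-0.0015,0,0]
    - [-0.003,0,0]
    - [-0.003,0,0]
  twist: [0,0,0]

```text
t: 7.18
tcp_pos: [0.5873, 0.1438, 0.0419]
eef_rot: [0.707, 0.708, 0.001, -0.0]
contact_force: [0.7, 5.0, 0.1]
width: 0.001
```

Contact at 5 N: the blank is against the stop. Next, back off, rise, and come down behind the knob on its -y side.

jog_arm:
  hand: [-1,-1,-1,-1,-1,-1,-1]
  dp:
    - [0.01,0,0]
    - [0.02,0,-0.02]
    - [0.02,0,-0.06]
    - [-0.02,-0.03,-0.1]
    - [-0.07,-0.07,-0.1]
    - [-0.129,-0.137,-0.1]
    - [-0.129,-0.137,-0.1]
  twist: [0,0,0,0,0,-5,-10]

```text
t: 8.05
tcp_pos: [0.4471, 0.0111, 0.1417]
eef_rot: [0.643, 0.766, -0.001, -0.001]
contact_force: [0.0, -0.1, -0.1]
width: 0.005
```

Run:
```python
from h import *
s=env.state();print(s["tcp_pos"],s["contact_force"],s["joint_positions"])
d=env.get_image("top");crop(d,245,170,150,150,4,"t4.png")
s=env.get_image("scene");crop(s,240,180,160,160,3.75,"s4.png")
```

```text
[0.44710887 0.01107893 0.14172139] [ 0.0017898  -0.09501223 -0.10202785] [-0.49118807  0.29530884  0.42960363  2.14565096 -0.18135869  0.73592557
  0.23211655]
```

View pics/t4.png

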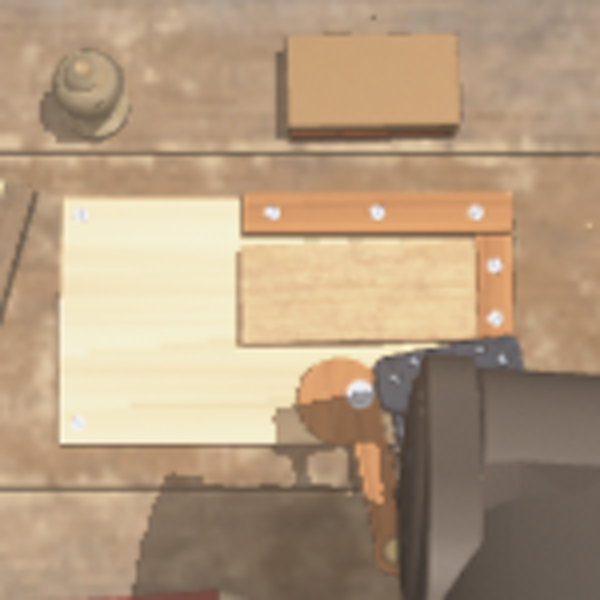

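View pics/s4.png

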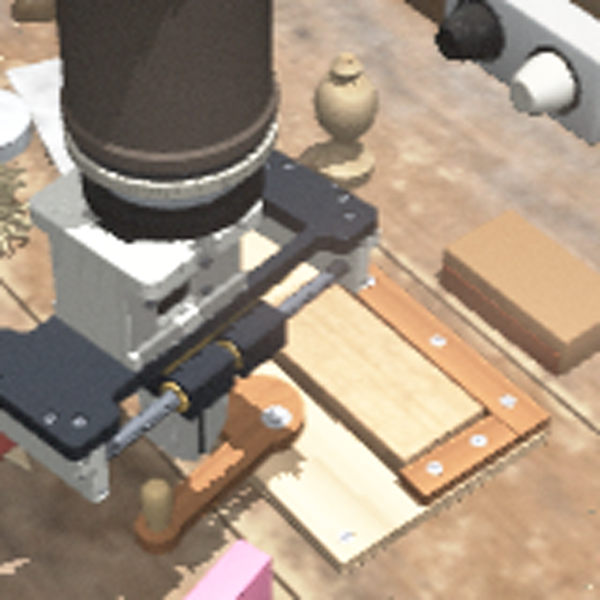

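Blank sits at the stop with a gap of about 5 mm to the fence. Descending behind the knob.

jog_arm:
  hand: [-1,-1,-1,-1,-1]
  dp:
    - [0,0,0.03]
    - [0,0,0.06]
    - [0,0,0.084]
    - [0,0,0.084]
    - [0,0,0.084]
  twist: [0,0,0,0,0]

```text
t: 8.78
tcp_pos: [0.4508, 0.0136, 0.0583]
eef_rot: [0.643, 0.766, 0.0, 0.0]
contact_force: [0.2, -0.2, 0.7]
width: 0.002
```

Run:
```python
from h import *
from scipy.spatial.transform import Rotation as Ro
s=env.state();p=np.array(s["tcp_pos"]);R=Ro.from_quat(s["eef_rot"]).as_matrix();print(p,s["contact_force"],R[:,0].round(3))
yaw0=np.degrees(np.arctan2(R[1,0],R[0,0]))
pv=np.load("brd.npy")[:2]+[-.068,-.030]
for f in list(range(192,84,-6)):
    a=np.radians(f);u=np.array([np.cos(a),np.sin(a)]);t=np.array([u[1],-u[0]])
    T=np.r_[pv+.095*u-.0185*t,p[2]]
    print(f,"lev%.2f"%(1.95-(a-np.pi/2)),T.round(3)[:2],(R.T@(T-p)).round(4).tolist(),"tw",round(yaw0-(f-90),1))
d=env.get_image("scene");crop(d,240,180,160,160,3.75,"s5.png")
```

```text
[0.45075515 0.01357922 0.0582747 ] [ 0.20858506 -0.15064689  0.69394328] [-0.174  0.985 -0.   ]
192 lev0.17 [0.447 0.025] [0.0122, -0.0017, -0.0] tw -2.0
186 lev0.27 [0.443 0.035] [0.0221, -0.0035, -0.0] tw 4.0
180 lev0.38 [0.441 0.045] [0.0322, -0.0042, -0.0] tw 10.0
174 lev0.48 [0.44  0.055] [0.0424, -0.0039, -0.0] tw 16.0
168 lev0.59 [0.439 0.065] [0.0524, -0.0025, -0.0] tw 22.0
162 lev0.69 [0.44  0.075] [0.0622, -0.0, -0.0] tw 28.0
156 lev0.80 [0.442 0.085] [0.0717, 0.0035, -0.0] tw 34.0
150 lev0.90 [0.444 0.095] [0.0808, 0.0079, -0.0] tw 40.0
144 lev1.01 [0.448 0.104] [0.0894, 0.0133, -0.0] tw 46.0
138 lev1.11 [0.453 0.113] [0.0974, 0.0195, 0.0] tw 52.0
132 lev1.22 [0.459 0.121] [0.1047, 0.0265, 0.0] tw 58.0
126 lev1.32 [0.465 0.129] [0.1112, 0.0343, 0.0] tw 64.0
120 lev1.43 [0.472 0.136] [0.1169, 0.0427, 0.0] tw 70.0
114 lev1.53 [0.48  0.142] [0.1217, 0.0516, 0.0] tw 76.0
108 lev1.64 [0.489 0.148] [0.1255, 0.061, 0.0] tw 82.0
102 lev1.74 [0.498 0.152] [0.1282, 0.0708, 0.0] tw 88.0
96 lev1.85 [0.508 0.156] [0.13, 0.0807, 0.0] tw 94.0
90 lev1.95 [0.518 0.158] [0.1307, 0.0908, 0.0] tw 100.0
```

View pics/s5.png

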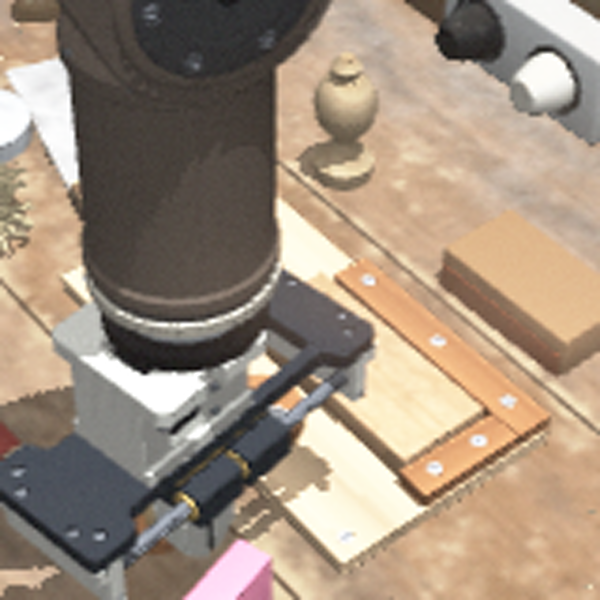

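Gripper is low behind the knob and clear of the pink block. Pushing the knob along its arc.

jog_arm:
  hand: [-1,-1,-1,-1,-1,-1,-1,-1,-1,-1,-1,-1,-1]
  dp:
    - [0.007,-0.001,0]
    - [0.0122,-0.0017,0]
    - [0.017,-0.0026,0]
    - [0.022,-0.0035,0]
    - [0.0322,-0.0042,0]
    - [0.0424,-0.0039,0]
    - [0.0524,-0.0025,0]
    - [0.0622,0,0]
    - [0.0717,0.0035,0]
    - [0.0808,0.0079,0]
    - [0.0894,0.0133,0]
    - [0.0974,0.0195,0]
    - [0.0974,0.0195,0]
  twist: [-1,-2,1,4,10,16,22,28,34,40,46,52,52]

```text
t: 10.45
tcp_pos: [0.4523, 0.1136, 0.0578]
eef_rot: [0.913, 0.408, 0.0, -0.0]
contact_force: [-0.2, -0.9, -0.8]
width: 0.002
```

Run:
```python
from h import *
from scipy.spatial.transform import Rotation as Ro
s=env.state();p=np.array(s["tcp_pos"]);R=Ro.from_quat(s["eef_rot"]).as_matrix();print(p,s["contact_force"],R[:,0].round(3))
yaw0=np.degrees(np.arctan2(R[1,0],R[0,0]))
pv=np.load("brd.npy")[:2]+[-.068,-.030]
for f in list(range(138,80,-6)):
    a=np.radians(f);u=np.array([np.cos(a),np.sin(a)]);t=np.array([u[1],-u[0]])
    T=np.r_[pv+.095*u-.0185*t,p[2]]
    print(f,"lev%.2f"%(1.95-(a-np.pi/2)),T.round(3)[:2],(R.T@(T-p)).round(4).tolist(),"tw",round(yaw0-(f-90),1))
d=env.get_image("scene");crop(d,240,180,160,160,3.75,"s6.png")
d=env.get_image("top");crop(d,245,170,150,150,4,"t6.png")
```

```text
[0.452331   0.1136043  0.05781582] [-0.18864976 -0.89405013 -0.81023465] [0.667 0.745 0.   ]
138 lev1.11 [0.453 0.113] [-0.0001, 0.001, 0.0] tw 0.2
132 lev1.22 [0.459 0.121] [0.01, -0.0004, 0.0] tw 6.2
126 lev1.32 [0.465 0.129] [0.0201, -0.0007, 0.0] tw 12.2
120 lev1.43 [0.472 0.136] [0.0302, 0.0, 0.0] tw 18.2
114 lev1.53 [0.48  0.142] [0.0402, 0.0018, 0.0] tw 24.2
108 lev1.64 [0.489 0.148] [0.0499, 0.0046, 0.0] tw 30.2
102 lev1.74 [0.498 0.152] [0.0593, 0.0084, 0.0] tw 36.2
96 lev1.85 [0.508 0.156] [0.0682, 0.0132, 0.0] tw 42.2
90 lev1.95 [0.518 0.158] [0.0766, 0.0189, 0.0] tw 48.2
84 lev2.05 [0.528 0.16 ] [0.0844, 0.0254, 0.0] tw 54.2
```

View pics/s6.png

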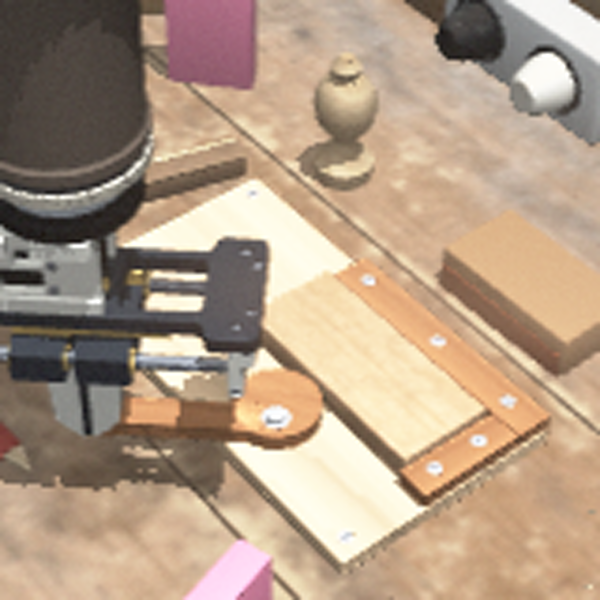

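View pics/t6.png

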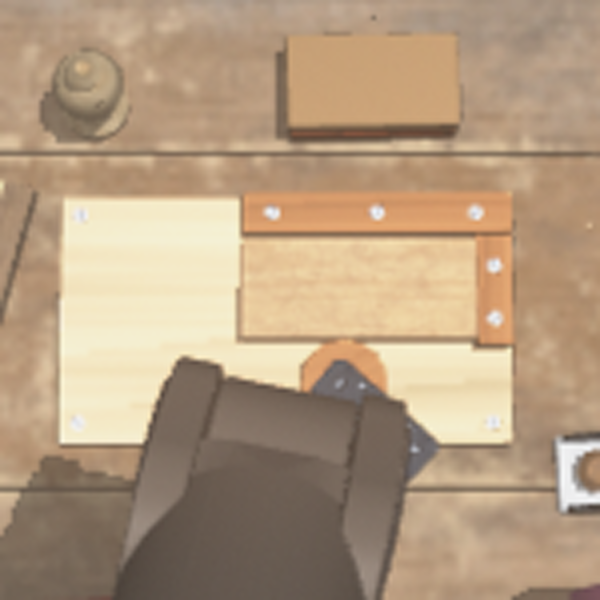

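The lever is at about 1.1 and the cam is already touching the blank, which has moved close to the fence. Continuing.

jog_arm:
  hand: [-1,-1,-1,-1,-1,-1,-1,-1,-1,-1,-1,-1,-1]
  dp:
    - [0.01,-0.0004,0]
    - [0.0201,-0.0007,0]
    - [0.0302,0,0]
    - [0.0402,0.0018,0]
    - [0.045,0.003,0]
    - [0.05,0.0046,0]
    - [0.0545,0.0065,0]
    - [0.0593,0.0084,0]
    - [0.064,0.0108,0]
    - [0.0682,0.0132,0]
    - [0.0725,0.016,0]
    - [0.0766,0.0189,0]
    - [0.0766,0.0189,0]
  twist: [6,12,18,24,27,30,33,36,39,42,45,48,48]

```text
t: 12.18
tcp_pos: [0.5162, 0.1573, 0.0573]
eef_rot: [1.0, 0.001, -0.001, -0.0]
contact_force: [-4.2, 3.4, 2.0]
width: 0.004
```

Run:
```python
from h import *
s=env.state();print(s["tcp_pos"],s["contact_force"])
d=env.get_image("scene");crop(d,240,180,160,160,3.75,"s7.png")
```

```text
[0.51620929 0.1572503  0.05734472] [-4.16462308  3.38463881  1.97953219]
```

View pics/s7.png

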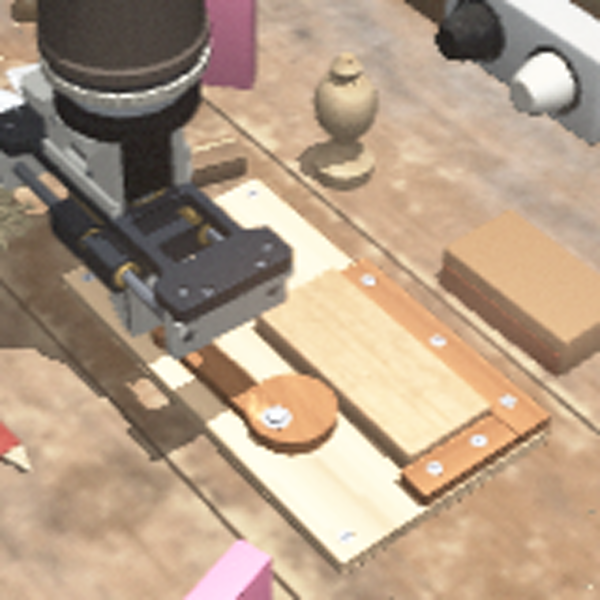

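Nearly closed, with the cam against the blank. Pushing on in the +x direction until the stop shows up in the force.

jog_arm:
  hand: [-1,-1,-1,-1]
  dp:
    - [0.0015,0,0]
    - [0.003,0,0]
    - [0.004,0,0]
    - [0.004,0,0]
  twist: [0,0,0,0]

```text
t: 12.72
tcp_pos: [0.5197, 0.1575, 0.0573]
eef_rot: [1.0, 0.002, -0.002, -0.001]
contact_force: [-5.7, 3.3, 1.8]
width: 0.01
```

jog_arm:
  hand: [-1,-1,-1,-1]
  dp:
    - [0.0015,0,0]
    - [0.003,0,0]
    - [0.004,0,0]
    - [0.004,0,0]
  twist: [0,0,0,0]

```text
t: 13.22
tcp_pos: [0.521, 0.1577, 0.0569]
eef_rot: [1.0, 0.002, -0.004, -0.001]
contact_force: [-15.3, 3.5, 8.9]
width: 0.003
```

Force jumped to 15 N while motion stalled, so the lever stop is reached. Backing off and rising.

jog_arm:
  hand: [-1,-1,-1,-1,-1,-1,-1,-1,-1]
  dp:
    - [-0.005,0,0]
    - [-0.02,0,0]
    - [-0.03,0,0]
    - [-0.03,0,-0.04]
    - [-0.04,0,-0.1]
    - [-0.06,-0.03,-0.15]
    - [-0.08,-0.08,-0.2]
    - [-0.1,-0.12,-0.2]
    - [-0.1,-0.12,-0.2]
  twist: [0,0,0,0,0,0,0,0,0]

```text
t: 14.35
tcp_pos: [0.4233, 0.2814, 0.2578]
eef_rot: [1.0, 0.004, -0.0, -0.001]
contact_force: [0.4, -0.6, -0.1]
width: 0.006
```

Run:
```python
from h import *
s=env.state();print(s["tcp_pos"],s["contact_force"])
d=env.get_image("scene");cv2.imwrite("pics/s8f.png",d["pixels"][:,:,::-1])
d=env.get_image("top");crop(d,245,170,150,150,4,"t8.png");cv2.imwrite("pics/t8f.png",d["pixels"][:,:,::-1])
```

```text
[0.42334292 0.28138488 0.2577701 ] [ 0.41937686 -0.55371522 -0.10014517]
```

View pics/t8.png

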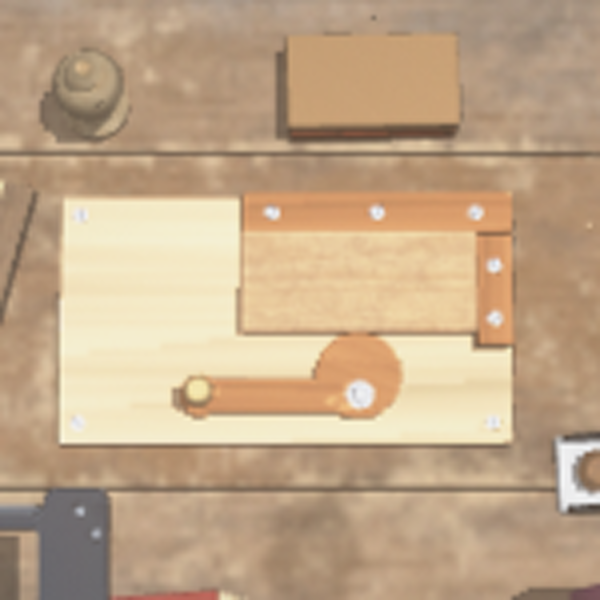

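View pics/s8f.png

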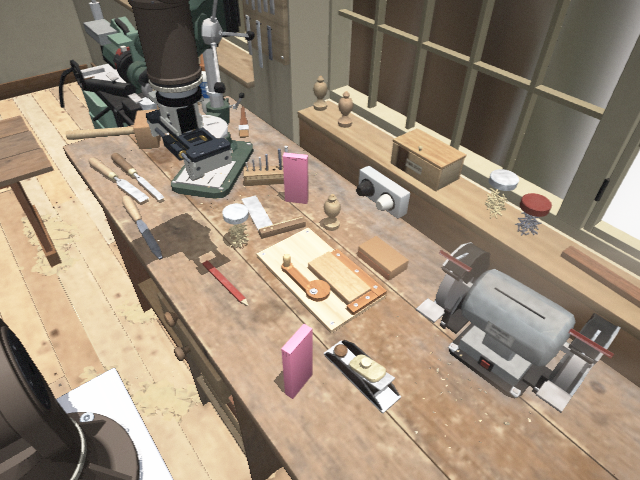

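View pics/t8f.png

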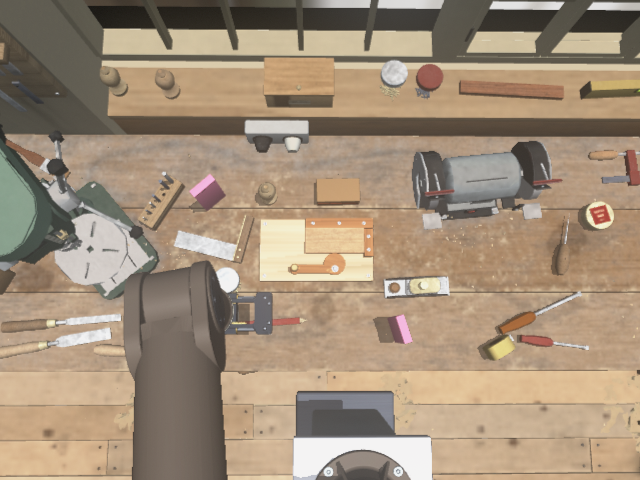

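Blank is flush at the fence (crop v 232) and the stop (u 477). The lever lies along +y (knob at (198,389), bolt at (360,394)), and the bystanders have not moved. Numeric check next.

Run:
```python
from h import *
d=env.get_image("top");o=np.load("brd.npy")[:2]
for p in [(242,232),(240,332),(477,232),(477,332)]: print("blank",(ray(d,cr(p),.03)[:2]-o).round(4))
k=ray(d,cr((198,389)),.055)[:2]-o;r=k-[-.068,-.030];print("knob",k.round(4),np.hypot(*r),"lever",1.95-(np.arctan2(r[1],r[0])-np.pi/2))
print(proj(d,(o[0]+.030,o[1]-.1,.03)), cr((477,232)))
```

```text
blank [0.03 0.04]
blank [-0.0302  0.0409]
blank [ 0.0302 -0.1003]
blank [-0.0301 -0.0995]
knob [-0.0671  0.0645] 0.09451391895801063 lever 1.9596476677260584
[363.74823211 227.70780778] (363.875, 227.625)
```

All corners are within 1 mm of the seated pose and the lever reads about 1.95-1.96. Handing in.

```bash
python3 -c "
from bench import env
print(env.job_done())"
```

```text
the job is handed in; nothing more can be done
None
```

The job is done and handed in after about 15 s of the allowed 58 s. I toppled the blank into the bay, pushed its end to the stop (about 5 N at contact), then pushed the cam knob round until it stalled against its stop at about 15 N. After that I backed the arm clear.

**Last checks, from the top camera:**
- **Blank:** its corners measured x -30 to 30, y -100 to 41 mm in the board frame, within 1 mm of the seated pose.
- **Lever:** the angle read about 1.96 rad against 1.95 for fully closed. The 0.01 difference is within measuring error.
- **Bystanders and look-alikes:** they showed no movement in the last pictures, judged by eye. In the last top picture the arm covered part of the pencil.
- **Force:** the tool read about 0.5 N with the arm clear.

No check failed or disagreed. I did not look again after handing in.

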